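# Set the bench magnifier over a tonometer prism

### The arm

A 7-joint arm with a two-finger parallel gripper is mounted at the origin on a cart in front of the work surface, level with it; the furniture and walls round the work are solid. World frame = base frame: x ahead of the robot, y to its left, z up, the work surface at z = 0. Lengths are in m, angles in rad, forces in N, time in s.
With the tool pointing down it reaches from about 0.35 to 0.9 m from the base axis. Payload 7.2 kg.
Tool frame: the origin (TCP) lies at the very end of the fingers, on their centre line; the grasp point (between the pads) lies 19 mm behind it; z points along the fingers, y is the line along which they close (so a half turn about z gives the same grasp; the last joint's range is limited). The gripper opens to 88 mm and grips with 3 to 60 N. Pads are 20 mm wide; open, the fingers measure 115 mm over their backs; the gripper's body (75 mm by 178 mm) begins 61 mm behind the grasp point.
Start: joints at [1.139, 0.411, -0.013, 1.596, 0.006, 1.134, -0.082], TCP at [0.222, -0.584, 0.223] pointing down, gripper open.
Joint ranges: [-2.95, 2.95], [-0.29, 1.99], [-1.47, 1.44], [0.14, 2.54], [-1.03, 4.17], [0.13, 1.85], [-2.86, 2.86]. Speed limits (rad/s): [2.39, 2.39, 3.01, 3.01, 3.14, 3.14, 3.14].

### API

Orientations are given as a unit quaternion [x, y, z, w].
In Python, from rig import robot, eyes gives the robot as it stands. The module is installed in compiled form; this text tells all that it offers.
- The arm moves only by the shell command python3 -m pendant 'ROWS' [OPENING] [FORCE]. ROWS is JSON, one flat list of numbers, 6 for each row, row after row: the shift along the world's x, y, z in cm, then the turn, a rotation vector about the world's x, y, z in degrees. In form: [dx, dy, dz, rx, ry, rz, dx, dy, dz, rx, ry, rz, ...]. A call has 1 to 10 rows; each row is the pose to reach, as a shift and turn from the pose commanded when the call began; what a row does not reach only later rows make up. A row lasts 1/12 s, in which the tool goes at most 41.7 mm and 7.16 degrees, less where a joint would pass 70% of its speed; a pose out of reach is approached as far as the arm can. A call with a gripper value outside its range is refused whole. OPENING is the opening, from 0 (shut) to 1 (fully open), set as the call begins (- or left out, the last holds). The fingers move at their own pace and stop on an object; FORCE is the grip in N (left out, the last holds). Time passes only in rows, so rows that repeat a pose let the fingers close. It gives the time, the measured TCP pose, the force, the opening and the grip force at its end, in the units of the state.
- robot.read_state(): the state, without advancing time (a new reading comes with each control period).
- eyes.read_camera(name): name is "side" or "top" or "wrist"; returns the picture (480x640x3 uint8, red, green, blue); there is no depth.
- eyes.camera_info(name): a dict with "intrinsics" (3x3 intrinsics, pixels), "pose" (4x4, takes a point from camera to world coordinates). Camera axes: x right, y down, z forward; pixel columns grow to the right and rows downward; lengths in m; the calibration is good to about 2 mm. A picture is of the moment at which its call begins: read the wrist's pose just before it. camera_info takes no time and is no camera call; for the wrist camera it gives the pose at the moment of the call.
- robot.hand_in(): hands the job in; it is judged then, once.
The state is a dict: "clock": time; "joints": joint angles; "joint_velocities": joint speeds; "effort": joint torques, N m; "ee_pos": TCP position; "tcp_rot": TCP orientation; "contact_force": force on the tool from outside, world axes, zero at the start; "moment": the same for the moment, N m; "finger_gap": opening from 0.0 (shut) to 1.0 (fully open); "grasp_force": force on a finger pad.
Only numpy, scipy, OpenCV 4.12 (cv2) and the standard library are available. Lean on these libraries where they do the work, as an engineer would, in place of code of your own. Each camera call takes 0.05 s, during which the arm holds its last target. There are 200 camera calls.

### The job

The tonometer prism standing in the small steel tray is to be checked for scratches. With one finger push the bench magnifier's arm round until the middle of its lens is straight above the prism, then push the clamp lever on top of the post clockwise (seen from above) until it is fully tight, so that the lens stays there. Push gently, grip nothing, keep your fingers off the lens glass, and leave the tray with the prism and the things round it where they stand.

Things in the scene. Friction and masses are not known exactly. Their poses are not given: they have to be found in the camera images.
- magnifier_stand: the stand of the bench magnifier: a grey round foot (151 mm across, 22 mm high at the post) with an upright steel post (18 mm thick) in its middle, topped by a thin stud whose tip is 181 mm above the worktop. It is fixed. Origin on the post's axis at the worktop; z up along the post, x in the direction in which the arm points at joint value 0
- magnifier_arm (a joint): swing of the arm about the post in rad; 0 along the x axis of magnifier_stand, growing counter-clockwise seen from above; range -1.3 to 1.3. It turns against a steady friction of 0.22 N m and stays where it is left. The arm is level, 130 mm above the worktop: a white hub of 18 mm radius round the post (112 to 148 mm high), then a bare steel bar, 13 mm thick, from 30 to 109 mm from the axis (the place to push), then the round white lens head
- bar_mid (a point): point on the centre line of the steel bar of the arm, 70 mm from the post's axis and 130 mm above the worktop; its x points outward along the bar
- lens_center (a point): centre of the magnifying lens, on the arm, 180 mm from the post's axis and 130 mm above the worktop. The lens head is a white ring of 124 mm outer diameter, 17 mm high, round a clear glass of 107 mm (10 mm thick at its middle), which must not be touched
- clamp (a joint): clamp lever on top of the post, rad: 0 fully loose, 1.3 hard up against its stop (tight); grows as the lever turns clockwise seen from above. At value q it points to 4.014 - q rad, counter-clockwise from the x axis of magnifier_stand, so it lies on the side of the post away from the arm. It turns against a steady friction of 0.14 N m and stays where it is left
- lever_grip (a point): point on the black handle of the clamp lever, on its centre line, 50 mm from the post's axis and 171 mm above the worktop. The handle is round, 12 mm thick, reaches from 24 to 75 mm from the axis and rises outward from 167 to 174 mm (centre line); below it there is free space down to the foot; x of the frame points outward along the lever
- prism_center (a point): centre of the tonometer prism, a small whitish plastic cone-shaped piece, 20 mm across and 21 mm high, standing loose in the middle of the tray
- tray: shallow steel instrument tray, 91 x 126 mm, 16 mm high, floor 4 mm thick, loose; origin at the centre of its underside, on the worktop. It holds the prism and stands under the path of the lens on one side or the other
- lens_pot: black round screw pot for a contact lens, 66 mm across, 33 mm high, loose; origin at the centre of its underside; it stands under the path of the lens on the other side from the tray
- loupe: small black round loupe, 32 mm across, 20 mm high, loose; origin at the centre of its underside
- dropper: white dropper bottle, 25 mm across, 88 mm high, loose; origin at the centre of its underside

How it is judged:
By the outcome, as a careful person would: the job done as asked, in the order asked, and still so for the second after the job is handed in, with the robot touching nothing.
It also fails if it takes over 61 s, if anything falls off the work surface, if the arm or the gripper's body presses on something with over 40 N, if the wrist force passes 120 N, or if a joint passes its speed limit or range.

## Working session

There is one attempt and no reset: what is moved stays moved. The work goes in short steps, Python scripts to look and compute and a shell command to move; the robot and the scene stay as the last step left them, time stands still between calls to the robot, and variables do not carry over. Pictures are saved under pics/ and viewed, at most 10 in all, crops included, and the job is handed in when it is done.

```bash
mkdir -p pics; python3 - <<'E'
from rig import robot, eyes
import cv2
for n in ("top","side"):
    im=eyes.read_camera(n); cv2.imwrite(f"pics/{n}0.png",im[:,:,::-1])
    i=eyes.camera_info(n); print(n,i["intrinsics"],i["pose"].__repr__())
s=robot.read_state(); print(s["clock"],s["ee_pos"],s["tcp_rot"],s["finger_gap"])
E
```

```text
top [[584.42460144   0.         323.47885067]
 [  0.         584.42460144 239.55538257]
 [  0.           0.           1.        ]] array([[-0.00529832, -0.99479602,  0.10174877,  0.48502095],
       [-0.99990333,  0.00657846,  0.01224998,  0.34630287],
       [-0.01285558, -0.10167403, -0.9947347 ,  1.2153957 ],
       [ 0.        ,  0.        ,  0.        ,  1.        ]])
side [[500.38862309   0.         319.52578404]
 [  0.         500.38862309 245.46949826]
 [  0.           0.           1.        ]] array([[-0.91976136, -0.15835569,  0.35911352,  0.28158896],
       [-0.39246991,  0.37699812, -0.8389516 ,  1.10995358],
       [-0.00253236, -0.91257651, -0.40889815,  0.50191211],
       [ 0.        ,  0.        ,  0.        ,  1.        ]])
0.1 [ 0.22218988 -0.5836988   0.22191151] [ 9.83498349e-01  1.80915742e-01 -1.74618264e-04 -6.79143978e-04] 0.9988144276744109
```

View pics/top0.png

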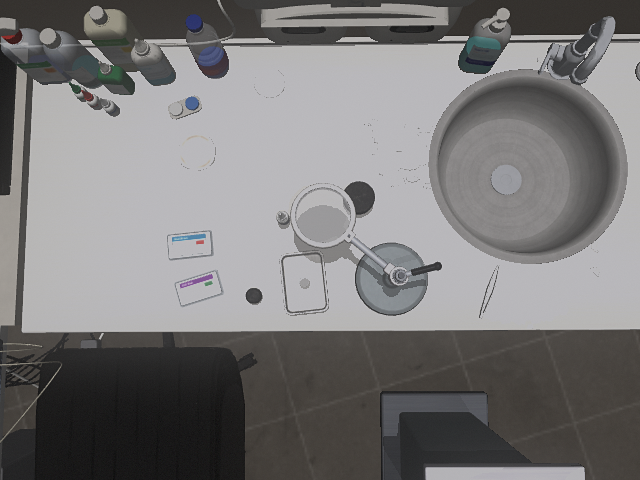

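View pics/side0.png

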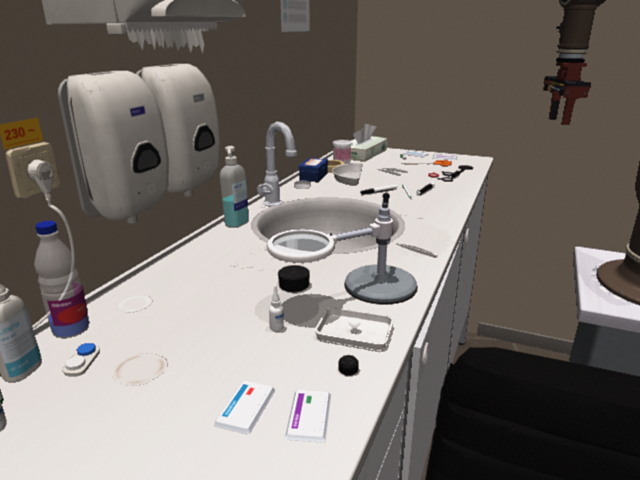

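Top view: foot about (391,279), lens ring centre (323,215), lever end (438,266), tray about (304,283) with the prism at (305,284), pot (359,197), dropper (283,217) and loupe (254,296). The side view agrees. I'll measure and zoom in.

```bash
cat > h.py <<'E'
import numpy as np
from rig import robot, eyes
def ray(n,u,v,z):
    i=eyes.camera_info(n);K=np.array(i["intrinsics"]);T=np.array(i["pose"])
    d=T[:3,:3]@np.linalg.solve(K,[u,v,1.]);o=T[:3,3]
    return o+d*(z-o[2])/d[2]
def proj(n,p):
    i=eyes.camera_info(n);K=np.array(i["intrinsics"]);T=np.array(i["pose"])
    c=T[:3,:3].T@(np.asarray(p)-T[:3,3]);c=K@c;return c[:2]/c[2]
E
python3 - <<'E'
from h import *
import cv2
for nm,u,v,z in [("foot",391,279,.011),("lens",323,215,.135),("prism",305,284,.02),("tip",399,276,.181),("leverend",438,266,.174),("tray",304,283,.012),("pot",359,197,.033),("dropper",283,217,.08),("loupe",254,296,.02),("barout",349,237,.13)]:
    print(nm,ray("top",u,v,z).round(4))
im=cv2.imread("pics/top0.png")[170:325,235:445]
cv2.imwrite("pics/topc.png",cv2.resize(im,None,fx=3.8,fy=3.8,interpolation=cv2.INTER_CUBIC))
E
```

```text
foot [0.5258 0.2228 0.011 ]
lens [0.6416 0.3603 0.135 ]
prism [0.5164 0.3992 0.02  ]
tip [0.5253 0.2261 0.181 ]
leverend [0.5429 0.1557 0.174 ]
tray [0.5186 0.4016 0.012 ]
pot [0.6931 0.2877 0.033 ]
dropper [0.6462 0.4395 0.08  ]
loupe [0.4925 0.5033 0.02  ]
barout [0.6005 0.312  0.13  ]
```

View pics/topc.png

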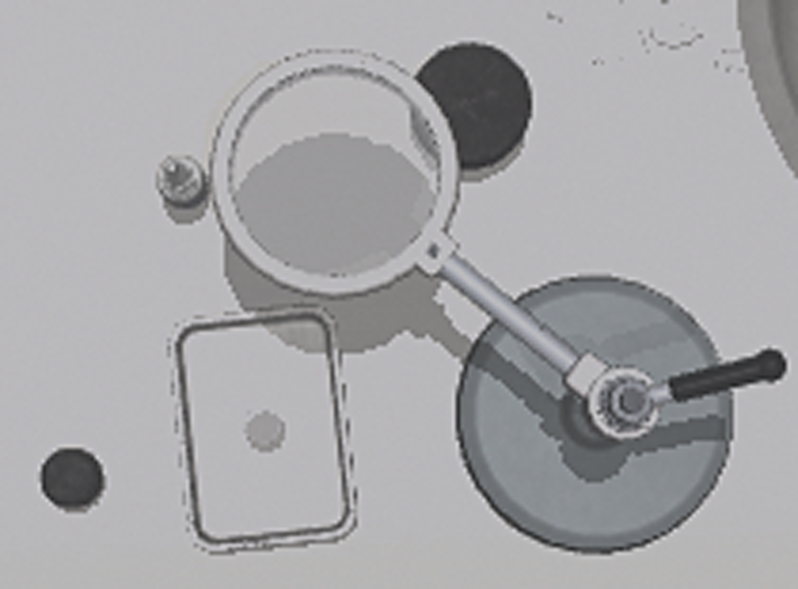

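Refined: post (0.5265, 0.222), arm pointing at 50°, lens at r = 0.180 (as specified), prism at r = 0.178 and 92.9°, lever at -76°. So I push the bar about 43° CCW, finger back against its clockwise side.

```bash
python3 -m pendant '[3,5,5,0,0,0,6,9,5,0,0,0,9,13,5,0,0,0,12,16,5,0,0,0,15,20,5,0,0,0,18,23,5,0,0,0,20,26,5,0,0,0,22,30,5,0,0,0,24,33,5,0,0,0,24,33,5,0,0,0]' 0 5
python3 -c "
from h import *;print(robot.read_state()['joints'])"
```

```text
clock: 0.93
ee_pos: [0.4606, -0.2558, 0.2725]
tcp_rot: [0.984, 0.181, -0.0, -0.0]
contact_force: [0.7, -1.4, -0.8]
finger_gap: 0.282
grasp_force: 0.0
[ 0.61240478  0.21588655 -0.23432885  1.75264458  0.05397866  1.17955575
 -0.84440546]
```

```bash
python3 -m pendant '[4,4,0,0,0,5,8,8,0,0,0,10,11,11,0,0,0,15,13,15,0,0,0,20,14,19,0,0,0,25,14,23,0,0,0,29,14,27,0,0,0,29,14,31,0,0,0,29,14,35,0,0,0,29,14,35,0,0,0,29]'
python3 -m pendant '[0,4,0,0,0,0,0,8,0,0,0,0,0,12,0,0,0,0,0,16,0,0,0,0,0,16,-2,0,0,0,0,16,-3,0,0,0,0,16,-3,0,0,0]'
python3 - <<'E'
from h import *
import cv2
s=robot.read_state();print(s['joints'],s['finger_gap'])
im=eyes.read_camera("top")[130:330,220:480,::-1]
cv2.imwrite("pics/t1.png",cv2.resize(im,None,fx=3,fy=3,interpolation=cv2.INTER_CUBIC))
E
```

```text
clock: 1.77
ee_pos: [0.5989, 0.0983, 0.2723]
tcp_rot: [0.906, 0.424, 0.0, -0.001]
contact_force: [0.4, 0.6, 0.3]
finger_gap: 0.01
grasp_force: 0.0
clock: 2.35
ee_pos: [0.5988, 0.251, 0.2393]
tcp_rot: [0.907, 0.422, -0.003, 0.0]
contact_force: [-0.0, -0.5, -0.1]
finger_gap: 0.009
grasp_force: 0.0
[-0.14301861  0.49089173 -0.48497637  1.48078952  0.23507754  1.23366222
 -1.35882289] 0.009454866023483513
```

View pics/t1.png

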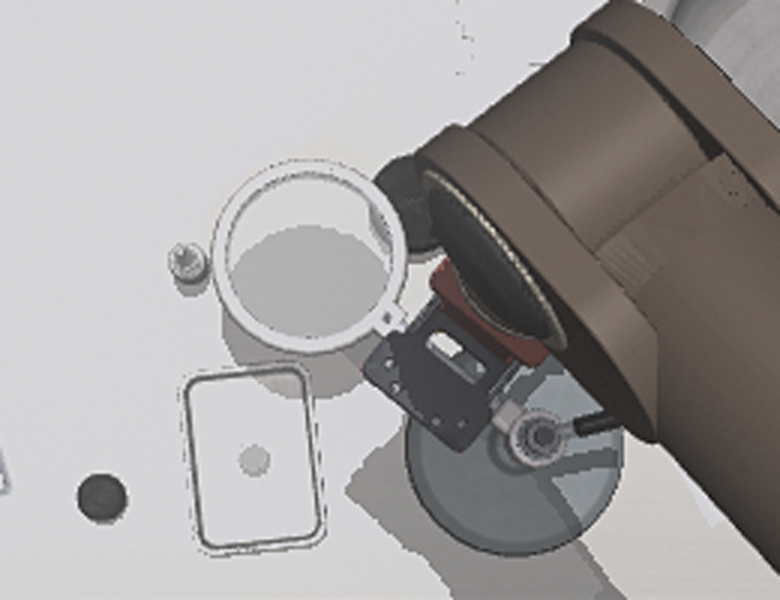

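The hand is over the clockwise side of the bar with its long side across it, and the hub at crop (540,437) is clear. Lowering.

```bash
python3 -m pendant '[0,0,-3,0,0,0,0,0,-6,0,0,0,0,0.2,-9,0,0,0,0,0.2,-11,0,0,0,0,0.2,-12.2,0,0,0,0,0.2,-12.2,0,0,0,0,0.2,-12.2,0,0,0]'
python3 - <<'E'
from h import *
P=np.array([.5265,.222])
s=robot.read_state();p=s['ee_pos'];print(p)
for a in (50,55,60,65,70,75,80,85,90,93):
    t=np.radians(a);n=np.array([np.sin(t),-np.cos(t)])
    q=P+.07*np.array([np.cos(t),np.sin(t)])+.020*n
    print(a,((q-p[:2])*100).round(2), a-50)
E
```

```text
clock: 2.98
ee_pos: [0.6008, 0.2533, 0.1214]
tcp_rot: [0.907, 0.421, 0.0, 0.0]
contact_force: [0.4, 0.2, 0.7]
finger_gap: 0.007
grasp_force: 0.0
[0.60079887 0.25331513 0.12141385]
50 [-1.4   0.95] 0
55 [-1.78  1.46] 5
60 [-2.2   1.93] 10
65 [-2.66  2.37] 15
70 [-3.16  2.76] 20
75 [-3.69  3.11] 25
80 [-4.24  3.41] 30
85 [-4.83  3.67] 35
90 [-5.43  3.87] 40
93 [-5.8   3.96] 43
```

```bash
python3 -m pendant '[0,0,-0.6,0,0,0,-0.5,0.4,-0.6,0,0,0,-1,0.7,-0.6,0,0,0,-1.4,1,-0.6,0,0,0,-1.6,1.2,-0.6,0,0,2,-1.8,1.5,-0.6,0,0,5,-2,1.7,-0.6,0,0,7,-2.2,1.9,-0.6,0,0,10,-2.4,2.2,-0.6,0,0,12,-2.7,2.4,-0.6,0,0,15]'
python3 -m pendant '[-0.1,0.1,0,0,0,1,-0.3,0.2,0,0,0,3,-0.5,0.4,0,0,0,5,-0.7,0.5,0,0,0,7,-0.9,0.6,0,0,0,9,-1,0.7,0,0,0,10,-1,0.7,0,0,0,10]'
python3 - <<'E'
from h import *
import cv2
s=robot.read_state();print(s['ee_pos'],s['contact_force'])
im=eyes.read_camera("top")[130:330,220:480,::-1]
cv2.imwrite("pics/t2.png",cv2.resize(im,None,fx=3,fy=3,interpolation=cv2.INTER_CUBIC))
E
```

```text
clock: 3.82
ee_pos: [0.5736, 0.2783, 0.1154]
tcp_rot: [0.844, 0.537, 0.001, 0.001]
contact_force: [3.5, -1.8, 0.6]
finger_gap: 0.005
grasp_force: 1.6
clock: 4.4
ee_pos: [0.563, 0.2858, 0.1151]
tcp_rot: [0.794, 0.608, 0.0, 0.0]
contact_force: [1.8, -1.2, 1.5]
finger_gap: 0.005
grasp_force: 0.7
[0.56298662 0.28582114 0.11508286] [ 1.81397268 -1.21538756  1.49840313]
```

View pics/t2.png

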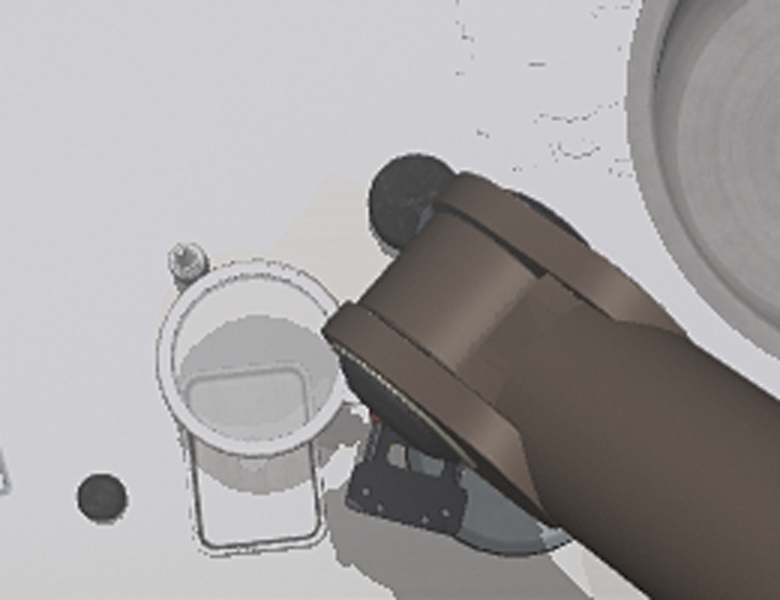

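Ring centre is now about crop (253,358), i.e. image (304.3,249.3), and the tray and dropper haven't moved.

```bash
python3 - <<'E'
from h import *
P=np.array([.5265,.222]);L=ray("top",304.3,249.3,.135)[:2]-P
a=np.degrees(np.arctan2(L[1],L[0]));print(L,np.hypot(*L),a)
p=robot.read_state()['ee_pos']
# finger pose consistent with the measured angle -> effective offset
t=np.radians(a);print("offset",(p[:2]-P)@[np.sin(t),-np.cos(t)],"r",(p[:2]-P)@[np.cos(t),np.sin(t)])
o=(p[:2]-P)@[np.sin(t),-np.cos(t)]
for b in (80,85,90,92.9):
    t=np.radians(b);q=P+.07*np.array([np.cos(t),np.sin(t)])+o*np.array([np.sin(t),-np.cos(t)])
    print(b,((q-p[:2])*100).round(2),b-a)
E
```

```text
[0.05108662 0.17330333] 0.18067619600629478 73.57545838784189
offset 0.01694041863132171 r 0.07149533202428048
80 [-0.76  0.22] 6.424541612158109
85 [-1.35  0.45] 11.424541612158109
90 [-1.95  0.62] 16.42454161215811
92.9 [-2.31  0.7 ] 19.324541612158114
```

```bash
python3 -m pendant '[-0.2,0.1,0,0,0,2,-0.4,0.1,0,0,0,4,-0.6,0.2,0,0,0,5,-0.8,0.2,0,0,0,7,-1,0.3,0,0,0,8,-1.2,0.4,0,0,0,10,-1.4,0.5,0,0,0,12,-1.6,0.5,0,0,0,13,-1.75,0.6,0,0,0,15,-1.75,0.6,0,0,0,15]'
python3 - <<'E'
from h import *
import cv2
s=robot.read_state();print(s['ee_pos'],s['contact_force'])
im=eyes.read_camera("top")[220:320,240:380,::-1]
cv2.imwrite("pics/t3.png",cv2.resize(im,None,fx=5,fy=5,interpolation=cv2.INTER_CUBIC))
E
```

```text
clock: 5.28
ee_pos: [0.5451, 0.2915, 0.1148]
tcp_rot: [0.708, 0.707, -0.0, -0.0]
contact_force: [2.5, -0.1, 1.3]
finger_gap: 0.004
grasp_force: 0.7
[0.54508442 0.29153914 0.11475039] [ 2.53091781 -0.05192799  1.27374478]
```

View pics/t3.png

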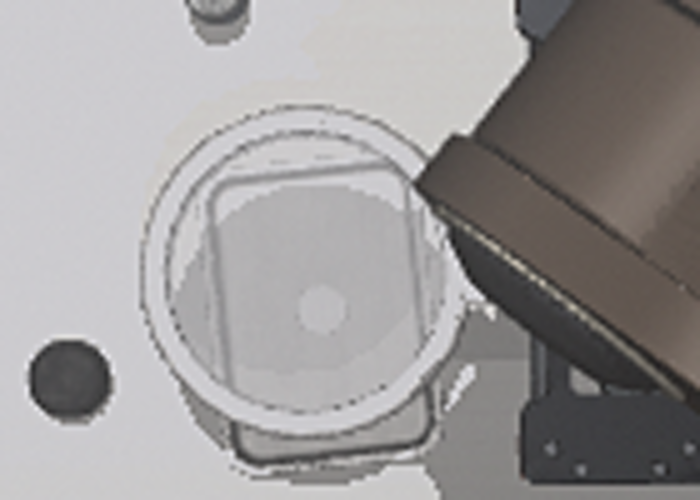

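Ring centre is now about image (300.6,274.1), with the prism seen through the glass and below that centre, so a little more swing is needed.

```bash
python3 - <<'E'
from h import *
P=np.array([.5265,.222])
for z in (.13,.135):
    L=ray("top",300.6,274.1,z)[:2]-P;a=np.degrees(np.arctan2(L[1],L[0]));print(L,np.hypot(*L),a)
for u,v,z in ((304.7,283.4,.02),(305,284,.02),(304.7,283.4,.015)):
    q=ray("top",u,v,z)[:2]-P;b=np.degrees(np.arctan2(q[1],q[0]));print(q,b)
p=robot.read_state()['ee_pos'];t=np.radians(a)
print((p[:2]-P)@[np.sin(t),-np.cos(t)],(p[:2]-P)@[np.cos(t),np.sin(t)])
E
```

```text
[0.00534992 0.18049402] 0.18057329368959762 88.30222463801672
[0.0051342  0.18023517] 0.18030828491862322 88.3683069626
[-0.00892307  0.17783903] 92.87240529278017
[-0.01014828  0.17722885] 93.27722669307892
[-0.0087869   0.17806295] 92.8250906252645
0.016575487025314202 0.06990339567282557
```

```bash
python3 -m pendant '[-0.1,0,0,0,0,1,-0.2,0,0,0,0,2,-0.3,0.1,0,0,0,3,-0.4,0.1,0,0,0,4,-0.5,0.1,0,0,0,4,-0.55,0.1,0,0,0,4,-0.55,0.1,0,0,0,4]'
python3 - <<'E'
from h import *
import cv2
im=eyes.read_camera("top")[220:320,240:380,::-1].copy()
P=np.array([.5265,.222])
t=np.linspace(0,2*np.pi,400);best=[]
g=cv2.GaussianBlur(cv2.cvtColor(im,cv2.COLOR_BGR2GRAY),(3,3),0).astype(np.float32)
# brightness of the white ring (mean radius 57.5 mm, z .1385), left half only, versus arm angle
for a in np.arange(85,100,.25):
    c=P+.18*np.array([np.cos(np.radians(a)),np.sin(np.radians(a))])
    v=[]
    for r,w in ((.0575,1),(.0535,0),(.0635,0)):
        q=[proj("top",(c[0]+r*np.cos(x),c[1]+r*np.sin(x),.138))-[240,220] for x in np.linspace(0.4,np.pi+.6,120)]
        q=np.array(q,np.float32);s=cv2.remap(g,q[:,0],q[:,1],1).ravel();v.append(s.mean())
    best.append((v[0]-.5*v[1]-.5*v[2],a))
print(sorted(best)[-6:])
cv2.imwrite("pics/t4.png",cv2.resize(im,None,fx=5,fy=5,interpolation=cv2.INTER_CUBIC))
E
```

```text
clock: 5.92
ee_pos: [0.5398, 0.2924, 0.1146]
tcp_rot: [0.683, 0.73, -0.0, -0.0]
contact_force: [2.1, 1.4, 0.8]
finger_gap: 0.006
grasp_force: 1.1Traceback (most recent call last):
  File "<stdin>", line 12, in <module>
  File "h.py", line 8, in proj
    i=eyes.camera_info(n);K=np.array(i["intrinsics"]);T=np.array(i["pose"])
ValueError: time passes only in moves, steps and waits
```

```bash
python3 - <<'E'
from h import *
import cv2
im=eyes.read_camera("top")[220:320,240:380,::-1].copy()
cv2.imwrite("pics/t4.png",cv2.resize(im,None,fx=5,fy=5,interpolation=cv2.INTER_CUBIC))
E
```

```text
(no output)
```

View pics/t4.png

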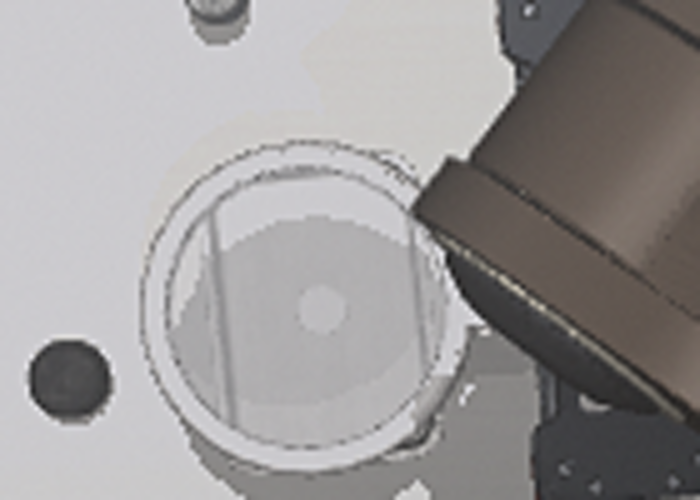

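Ring centre is about image (300.7,281.2).

```bash
python3 - <<'E'
from h import *
P=np.array([.5265,.222])
for v in (281.2,281.5):
  for z in (.13,.138):
    L=ray("top",300.7,v,z)[:2]-P;print(L,np.degrees(np.arctan2(L[1],L[0])))
for z in (.13,.135,.138): print(proj("top",(.5175,.3997,z)))
p=np.array(robot.read_state()['ee_pos']);print(p)
E
```

```text
[-0.00780708  0.18032578] 92.47903303410953
[-0.00805526  0.17991286] 92.563599351986
[-0.00836225  0.18032652] 92.65506475784271
[-0.00860634  0.1799136 ] 92.7387108862512
[302.11617238 281.83659802]
[301.98284418 281.756118  ]
[301.90225545 281.70747275]
[0.53980862 0.29239218 0.11461094]
```

Lens is within about 1–2 mm of being above the prism. Back off, lift, and go to the far side of the lever.

```bash
python3 -m pendant '[1.5,0,0,0,0,0,3,0,0,0,0,0,3.2,0,2,0,0,2,3.3,0,5,0,0,4,3.3,-2,9,0,0,6,3.3,-5,10,0,0,8,3.3,-8,10,0,0,10,3.3,-11,10,0,0,10,3.3,-11,10,0,0,10,3.3,-11,8,0,0,10]'
python3 - <<'E'
from h import *
import cv2
s=robot.read_state();print(s['joints'])
im=eyes.read_camera("top")[200:320,260:460,::-1]
cv2.imwrite("pics/t5.png",cv2.resize(im,None,fx=4,fy=4,interpolation=cv2.INTER_CUBIC))
E
```

```text
clock: 6.85
ee_pos: [0.5745, 0.1803, 0.1973]
tcp_rot: [0.618, 0.786, 0.001, 0.002]
contact_force: [-0.7, 1.6, 1.6]
finger_gap: 0.005
grasp_force: 0.0
[ 0.13450687  0.49264565 -0.7251514   1.65155785  0.35650244  1.13024833
 -0.44768369]
```

View pics/t5.png

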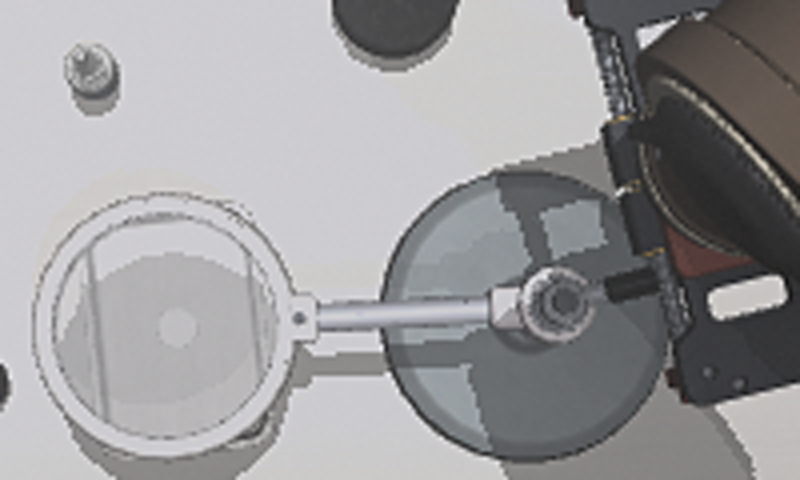

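Ring centre is crop (168,325.5), i.e. image (302.0,281.4), against a target of (302.0,281.7). The lens is right, and the finger stands on the far side of the lever. Lowering beside it.

```bash
python3 -m pendant '[0,0,-1,0,0,0,0,0,-2.5,0,0,0,0,0,-4,0,0,0,0,0,-4,0,0,0]'
python3 - <<'E'
from h import *
P=np.array([.5265,.222]);p=np.array(robot.read_state()['ee_pos'])[:2]
for a in range(-76,-160,-8):
    t=np.radians(a);d=np.array([np.cos(t),np.sin(t)]);n=np.array([-d[1],d[0]])
    print(a,((P+.05*d+.0195*n-p)*100).round(2),a+76)
E
```

```text
clock: 7.23
ee_pos: [0.571, 0.1822, 0.1516]
tcp_rot: [0.616, 0.788, -0.002, -0.002]
contact_force: [-0.4, 0.3, -0.1]
finger_gap: 0.006
grasp_force: 0.0
-76 [-1.34 -0.4 ] 0
-84 [-1.98 -0.79] -8
-92 [-2.67 -1.08] -16
-100 [-3.39 -1.28] -24
-108 [-4.14 -1.37] -32
-116 [-4.89 -1.37] -40
-124 [-5.63 -1.25] -48
-132 [-6.34 -1.04] -56
-140 [-7.02 -0.72] -64
-148 [-7.65 -0.32] -72
-156 [-8.22  0.17] -80
```

```bash
python3 -m pendant '[-0.5,-0.1,0.3,0,0,0,-1,-0.3,0.3,0,0,0,-1.3,-0.4,0.3,0,0,0,-1.6,-0.6,0.3,0,0,-4,-2,-0.8,0.3,0,0,-8,-2.3,-0.9,0.3,0,0,-12,-2.7,-1.1,0.3,0,0,-16,-3,-1.2,0.3,0,0,-20,-3.4,-1.3,0.3,0,0,-24,-3.4,-1.3,0.3,0,0,-24]'
python3 -m pendant '[-0.4,0,0,0,0,-4,-0.7,-0.1,0,0,0,-8,-1.1,-0.1,0,0,0,-12,-1.5,-0.1,0,0,0,-16,-1.9,0,0,0,0,-20,-2.2,0,0,0,0,-24,-2.6,0.1,0,0,0,-28,-2.9,0.2,0,0,0,-32,-2.9,0.2,0,0,0,-32]'
python3 - <<'E'
from h import *
import cv2
im=eyes.read_camera("top")[200:320,260:460,::-1]
cv2.imwrite("pics/t6.png",cv2.resize(im,None,fx=4,fy=4,interpolation=cv2.INTER_CUBIC))
E
```

```text
clock: 8.07
ee_pos: [0.5391, 0.1691, 0.1588]
tcp_rot: [0.768, 0.641, 0.001, 0.001]
contact_force: [0.4, 0.4, -0.6]
finger_gap: 0.006
grasp_force: 0.3
clock: 8.82
ee_pos: [0.51, 0.1711, 0.1585]
tcp_rot: [0.914, 0.405, 0.0, 0.001]
contact_force: [-0.2, -1.8, 0.4]
finger_gap: 0.006
grasp_force: 0.5
```

View pics/t6.png

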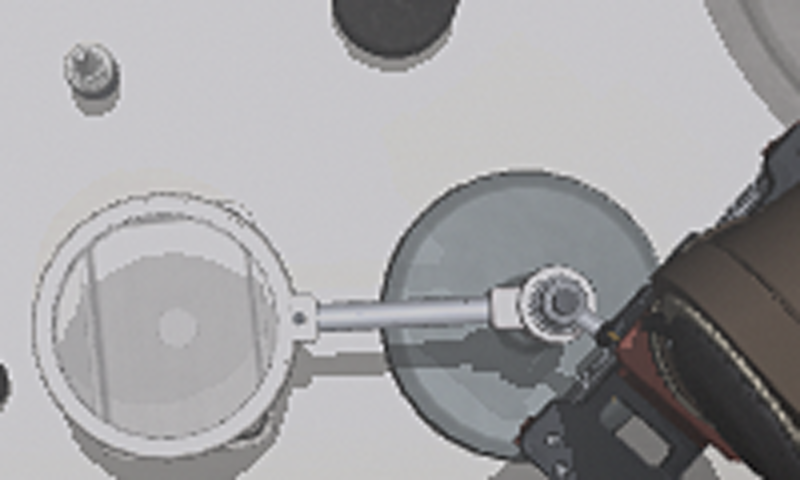

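Lever now points to about -132° (crop (565,303)→(600,335)); the lens is unmoved, with the stop expected at about -150°.

```bash
python3 - <<'E'
from h import *
P=np.array([.5265,.222]);p=np.array(robot.read_state()['ee_pos'])[:2]
for a in range(-128,-166,-4):
    t=np.radians(a);d=np.array([np.cos(t),np.sin(t)]);n=np.array([-d[1],d[0]])
    print(a,((P+.05*d+.0195*n-p)*100).round(2))
E
python3 -m pendant '[-0.3,0.1,0,0,0,-4,-0.5,0.2,0,0,0,-7,-0.7,0.4,0,0,0,-10,-0.9,0.5,0,0,0,-13,-0.9,0.5,0,0,0,-13]'
```

```text
-128 [ 0.1  -0.07]
-132 [-0.26  0.05]
-136 [-0.61  0.2 ]
-140 [-0.94  0.37]
-144 [-1.26  0.56]
-148 [-1.57  0.77]
-152 [-1.86  1.  ]
-156 [-2.14  1.26]
-160 [-2.39  1.53]
-164 [-2.63  1.82]
clock: 9.28
ee_pos: [0.5009, 0.176, 0.1579]
tcp_rot: [0.954, 0.3, -0.0, 0.0]
contact_force: [0.4, -2.1, 0.5]
finger_gap: 0.006
grasp_force: 0.7
```

Now at about -141°. Continue slowly, watching for the force to rise at the stop.

```bash
python3 -m pendant '[-0.2,0.1,0,0,0,-2,-0.3,0.2,0,0,0,-4,-0.5,0.3,0,0,0,-6,-0.6,0.4,0,0,0,-8,-0.6,0.4,0,0,0,-8]'
python3 -m pendant '[-0.15,0.1,0,0,0,-2,-0.25,0.2,0,0,0,-4,-0.25,0.2,0,0,0,-4]'
```

```text
clock: 9.7
ee_pos: [0.4951, 0.1802, 0.1578]
tcp_rot: [0.972, 0.233, 0.0, 0.0]
contact_force: [-0.1, -1.7, 1.4]
finger_gap: 0.007
grasp_force: 0.9
clock: 9.95
ee_pos: [0.4935, 0.1808, 0.1578]
tcp_rot: [0.98, 0.199, 0.0, 0.001]
contact_force: [3.8, -5.0, 0.3]
finger_gap: 0.003
grasp_force: 3.0
```

```bash
python3 -m pendant '[-0.1,0.1,0,0,0,0,-0.1,0.15,0,0,0,0,-0.1,0.15,0,0,0,0]'
python3 -m pendant '[-0.05,0.1,0,0,0,0,-0.05,0.1,0,0,0,0,-0.05,0.1,0,0,0,0]'
```

```text
clock: 10.2
ee_pos: [0.4934, 0.181, 0.1579]
tcp_rot: [0.98, 0.199, 0.001, 0.002]
contact_force: [4.5, -10.0, 0.2]
finger_gap: 0.007
grasp_force: 5.1
clock: 10.45
ee_pos: [0.4933, 0.1811, 0.1579]
tcp_rot: [0.98, 0.199, 0.001, 0.002]
contact_force: [6.0, -10.5, 0.3]
finger_gap: 0.003
grasp_force: 6.3
```

The force climbs to 12 N with no movement, so the lever is hard on its stop. Back off and lift, then check.

```bash
python3 -m pendant '[0.5,-0.9,0,0,0,0,1.5,-2.6,0,0,0,0,2,-3.5,1,0,0,0,2,-4,4,0,0,0,2,-6,8,0,0,0,2,-10,10,0,0,0,2,-14,10,0,0,0,2,-18,10,0,0,0,2,-20,10,0,0,0,2,-20,10,0,0,0]'
python3 - <<'E'
from h import *
import cv2
im=eyes.read_camera("top")[200:320,260:460,::-1]
cv2.imwrite("pics/t7.png",cv2.resize(im,None,fx=4,fy=4,interpolation=cv2.INTER_CUBIC))
E
```

```text
clock: 11.28
ee_pos: [0.511, -0.0211, 0.2577]
tcp_rot: [0.981, 0.196, -0.0, 0.001]
contact_force: [1.3, 0.3, 0.1]
finger_gap: 0.005
grasp_force: 0.0
```

View pics/t7.png

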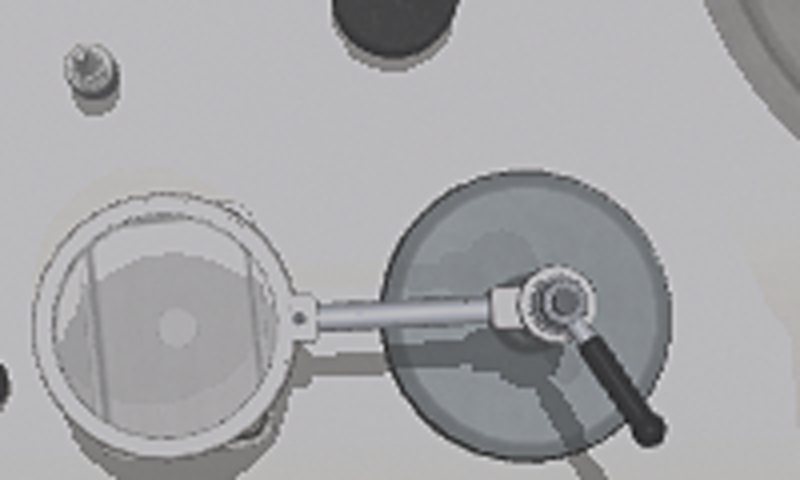

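Lens ring centre is still at crop (168,325), above the prism. The lever points to about -147°, against its stop, the surrounding things are unmoved and the robot is clear.

```bash
python3 -c "
from rig import robot;print(robot.hand_in())"
```

```text
the job is handed in; nothing more can be done
None
```

The job is handed in: the lens is above the prism to within about 1–2 mm by the camera, the clamp lever is hard against its stop, and the tray, prism and the things round it show no movement in the pictures.

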